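Hold a specimen block flush on the tilted stage for the digital microscope

TASK

Pick up the clear resin block with the black beetle from the sheet of paper, tilt it to match the sloping black stage, and press it gently flat onto the middle of the stage, long side running up the slope, beetle uppermost. The stage has no clips, so finish still gripping the block, holding it pressed flush there for the digital microscope; do not press so hard that the stage turns, do not bump the microscope, and leave the other things as they are.

Things in the scene. Friction and masses are not known exactly. Their poses are not given: they have to be found in the camera images.
- beetle_center (a point): Centre of the block to pick up: a clear resin block 80 (x) x 38 (y) x 26 mm (z), about 90 g, with one black beetle on a white card inside. It lies flat on the paper on the bench (underside at z = 0), so its centre is 13 mm up. x runs along the 80 mm side, z out of its upper face. Grip it across the 38 mm width.
- stage_face (a point): Centre of the upper face of the tilting stage: a smooth black plate 120 (x) x 130 (y) x 8 mm with white cross lines and a pale disc at the middle. The point lies on the face; z is the face's outward normal, leaning toward the robot's side; x runs straight up the slope (away from the robot), y is level. No clips or ledge: nothing stands above the face.
- stage_rim (a point): Middle of the stage face's lower edge, 60 mm down the slope from the centre. The stage stands on a fixed white cast foot 150 x 172 mm; white cheeks and black knobs stand just outside the plate at its y sides, out to 94 mm from the middle and not more than 106 mm above the bench.
- stage (a joint): Slope of the stage in rad: 0 is level, grows as the face leans toward the robot's side (set between 14 and 31 degrees). It turns on a level axis 10 mm below the face's centre, 88 mm above the bench, held by clamp friction that slips at about 6 N m.
- leaf_center (a point): Centre of another clear block of the same size, holding a green leaf; leave it alone. The three blocks lie side by side on the paper about 95 mm apart, long sides roughly parallel, in any order.
- shell_center (a point): Centre of the third clear block of the same size, holding a brown spiral shell; leave it alone.
- usb_scope: Digital microscope (black tube, 33 mm) in a clamp on a retort stand; fixed. Origin on the bench below the stage's middle, with the stage's yaw. In this frame its lens is at (0.09, -0.11, 0.19), the tube runs up and outward to (0.16, -0.19, 0.25), and the steel rod, 12 mm thick and 450 mm tall, stands at (0.185, -0.265).
- pen: Red pen, 137 mm long, lying on the bench on the robot's side of the paper; origin on the bench under its middle.
- flask: Empty glass conical flask, 82 mm across, 135 mm tall, beyond the work; origin under its centre.
- beaker: Empty clear plastic beaker, 68 mm across, 90 mm tall, beyond the work; origin under its centre.
- wash_bottle: White wash bottle with a red cap, 60 mm across, 150 mm tall, to the right near the robot; origin under its centre.

How it is judged:
By the outcome, as a careful person would: the job done as asked, in the order asked, and still so for the second after the job is handed in, while the arm keeps its last pose, push and grip.
It also fails if it takes over 51 s, if anything falls off the work surface, if the arm or the gripper's body presses on something with over 40 N, if the wrist force passes 120 N, or if a joint passes its speed limit or range.

ROBOT

A 7-joint arm with a two-finger parallel gripper is mounted at the origin on the work surface. World frame = base frame: x ahead of the robot, y to its left, z up, the work surface at z = 0. Lengths are in m, angles in rad, forces in N, time in s.
With the tool pointing down it reaches from about 0.425 to 1.025 m from the base axis. Payload 3.6 kg.
Tool frame: the origin (TCP) lies at the very end of the fingers, on their centre line; the grasp point (between the pads) lies r.grip_depth behind it (r.grip_depth is the distance from the TCP to the grasp point, in m); z points along the fingers, y is the line along which they close (so a half turn about z gives the same grasp; the last joint's range is limited). The gripper opens to 85 mm and grips with 20 to 120 N. Pads are 22 mm wide; open, the fingers measure 114 mm over their backs; the gripper's body (76 mm by 85 mm) begins 54 mm behind the grasp point. The pads swing forward as they close: fully open they stand 13 mm farther back than shut.
Start: joints at [-1.284, 0.591, 0.048, 1.609, -0.033, 0.943, -0.034], TCP at [0.269, 0.673, 0.202] pointing down, gripper open.
Joint ranges: [-2.69, 2.69], [-0.47, 2.24], [-1.27, 1.36], [0.19, 2.51], [-1.53, 4.68], [0.08, 2.07], [-3.09, 3.09]. Speed limits (rad/s): [2.57, 2.57, 3.14, 3.14, 3.14, 3.14, 3.14].

INTERFACE

Orientations are given as a unit quaternion [x, y, z, w].
In Python, from bench import r gives the robot as it stands.
- The arm moves only by the shell command python3 -m crank 'ROWS' [FORCE]. ROWS is JSON, a list of rows, each a list of 3 entries, a list of its own where there are three numbers: the closure, from 0 (fully open) to 1 (shut), then the shift along the tool's x, y, z in mm, then the turn, a rotation vector about the tool's x, y, z in degrees. A call has 1 to 5 rows; each row shifts and turns the commanded pose from where the row before left it, along the tool's axes as they then stand; what a row does not reach is not made up. A row lasts 1/8 s, in which the tool goes at most 62.5 mm and 10.7 degrees, less where a joint would pass 70% of its speed; a pose out of reach is approached as far as the arm can. A call is refused whole if a number of a shift passes 62.5 or a number of a turn 10.7, either way. A call with a gripper value outside its range is refused whole. The fingers move at their own pace and stop on an object; FORCE is the grip in N (left out, the last holds). Time passes only in rows, so rows that do not move let the fingers close. It gives the time, the measured TCP pose, the force, the opening and the grip force at its end, in the units of the state.
- r.get_obs(): the state, without advancing time (a new reading comes with each control period).
- r.capture(name): name is "scene" or "top"; returns a dict with "color" (384x512x3 uint8, red, green, blue), "mtx" (3x3 intrinsics, pixels), "R" (3x3) and "t" (3): a world point X has camera coordinates R X + t. Camera axes: x right, y down, z forward; pixel columns grow to the right and rows downward; lengths in m; the calibration is good to about 2 mm. A picture is of the moment at which its call begins. There is no depth.
- r.sign_off(): hands the job in; it is judged then, once.
The state is a dict: "time_s": time; "q": joint angles; "joint_velocities": joint speeds; "joint_torque": joint torques, N m; "tool_pos": TCP position; "tool_rot": TCP orientation; "force": force on the tool from outside, world axes, zero at the start; "ft_torque": the same for the moment, N m; "gripper_width": finger opening in m; "grasp_force": force on a finger pad.
Only numpy, scipy, OpenCV 4.12 (cv2) and the standard library are available. Lean on these libraries where they do the work, as an engineer would, in place of code of your own. Each camera call takes 0.05 s, during which the arm holds its last target. There are 200 camera calls.

## Working session

There is one attempt and no reset: what is moved stays moved. The work goes in short steps, Python scripts to look and compute and a shell command to move; the robot and the scene stay as the last step left them, time stands still between calls to the robot, and variables do not carry over. Pictures are saved under pics/ and viewed, at most 10 in all, crops included, and the job is handed in when it is done.

```bash
ls; mkdir -p pics
python3 - <<'E'
from bench import r
import cv2,json,numpy as np
o=r.get_obs();print(o['time_s'],o['tool_pos'],o['tool_rot'],r.grip_depth,o['gripper_width'])
for n in('scene','top'):
    c=r.capture(n);cv2.imwrite(f'pics/{n}0.png',c['color'][...,::-1]);np.savez(f'{n}0.npz',**c);print(n,c['mtx'],c['R'],c['t'])
E
```

```text
pics
0.0 [0.26908993 0.67225106 0.20063816] [ 1.89179657e-01  9.81941858e-01 -1.10413654e-03 -1.58848958e-04] 0.0187 0.08535461445813042
scene [[440.53444007   0.         255.94595696]
 [  0.         440.53444007 187.67460976]
 [  0.           0.           1.        ]] [[-0.53831568  0.84273651 -0.00337677]
 [ 0.70121682  0.44568728 -0.55646907]
 [-0.46745182 -0.30192387 -0.83086147]] [ 0.38314924 -0.30943294  1.47010637]
top [[360.5148889    0.         256.67399513]
 [  0.         360.5148889  189.73214308]
 [  0.           0.           1.        ]] [[ 0.00619298 -0.99983795 -0.01690313]
 [-0.99353705 -0.00423633 -0.11342919]
 [ 0.1133392   0.01749635 -0.99340229]] [-0.05261658  0.575948    1.04851287]
```

View pics/scene0.png

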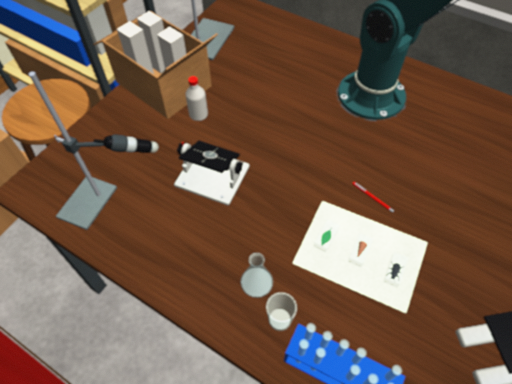

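View pics/top0.png

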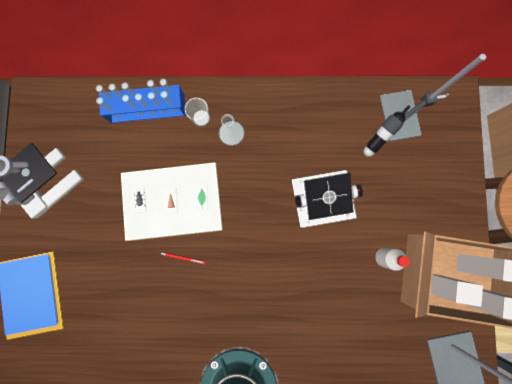

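The top view shows the beetle at about (140,200), shell (171,200), leaf (202,197) and stage cross (329,197). I'll zoom in on the blocks and stage for detail.

Run:
```python
import cv2,numpy as np
t=np.load('top0.npz')['color'];s=np.load('scene0.npz')['color']
z=lambda a,k:cv2.resize(a,None,fx=k,fy=k,interpolation=cv2.INTER_CUBIC)
a=z(t[160:240,118:168],7)[:560]   # 350x560
b=z(t[160:235,285:369],5)         # 420x375
c=np.zeros((560,800,3),np.uint8);c[:,:350]=a;c[:375,360:780]=b
cv2.imwrite('pics/z1.png',c[...,::-1])
d=np.zeros((560,800,3),np.uint8)
d[:455,:450]=z(s[130:221,165:255],5)   
e=z(s[245:295,375:423],7);d[:350,460:796]=e
cv2.imwrite('pics/z2.png',d[...,::-1])
```

```text
(no output)
```

View pics/z1.png

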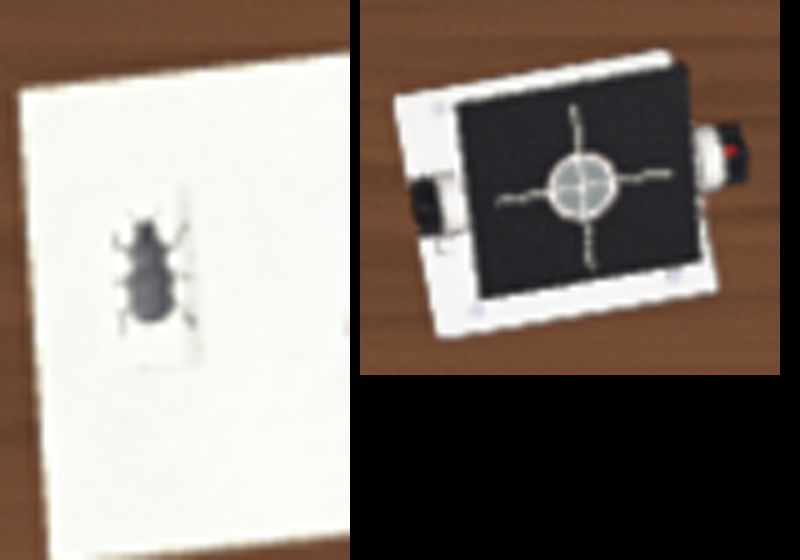

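View pics/z2.png

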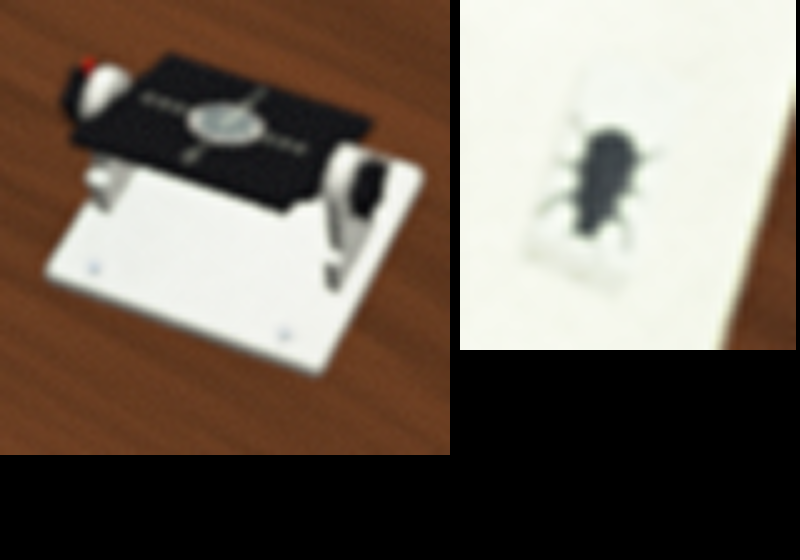

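Block edges are faint: top-crop right edge runs (183,185)→(200,365), beetle centre (149,272). Plate corners and cross centre are clear in both views. I'll fit both poses.

```bash
cat > h.py <<'E'
import numpy as np,cv2
from scipy.spatial.transform import Rotation as Ro
from scipy.optimize import least_squares
T=np.load('top0.npz');S=np.load('scene0.npz')
def proj(c,X):
    p=(np.atleast_2d(X)@c['R'].T+c['t'])@c['mtx'].T; return p[:,:2]/p[:,2:]
def ray(c,uv,z):
    d=c['R'].T@np.linalg.solve(c['mtx'],[*uv,1]);C=-c['R'].T@c['t'];return C+d*(z-C[2])/d[2]
E
python3 - <<'E'
from h import *
st=np.array([[457,103],[688,65],[701,260],[481,298],[582,187]],float);st=(st-[360,0])/5+[285,160]-.4
ss=np.array([[170,55],[372,122],[227,124]],float)/5+[165,130]-.4
P=np.array([[60,65,0],[60,-65,0],[-60,-65,0],[-60,65,0],[0,0,0]])/1e3
def frame(p):
    x,y,w,s=p;R=Ro.from_euler('ZY',[w,-s]).as_matrix();return R,np.array([x,y,.088])+R@[0,0,.010]
def res(p,full=False):
    R,c=frame(p);W=P@R.T+c
    a=proj(T,W)-st; b=proj(S,W[[2,3,4]])-ss
    return (a,b) if full else np.r_[a.ravel(),b.ravel()]
f=least_squares(res,[.5,-.27,.1,.35]);p=f.x
R,c=frame(p);print('yaw,slope',np.degrees(p[2:]),'centre',c);print(np.round(res(p,True)[0],1),np.round(res(p,True)[1],1))
g=least_squares(lambda q:(proj(T,P@frame(q)[0].T+frame(q)[1])-st).ravel(),p).x;print('top only',g[:2],np.degrees(g[2:]))
# beetle
bt=np.array([148.5,273])/7+[118,160]-.4; print('beetle top',ray(T,bt,.013))
bs=(np.array([606,180])-[460,0])/7+[375,245]-.4; print('scene',ray(S,bs,.013))
for a,b in [((183,185),(200,365)),((20,92),(47,555)),((146,225),(153,320))]:
    A,B=[ray(T,np.array(q)/7+[118,160]-.4,.02) for q in(a,b)];d=A-B;print(np.degrees(np.arctan2(d[1],d[0])))
# contrast view
def st_(im):
    g=im[...,0].astype(float);g=np.clip((g-205)/(255-205),0,1)*255;return g.astype(np.uint8)
a=cv2.resize(st_(T['color'][170:230,122:166]),None,fx=9,fy=9,interpolation=cv2.INTER_CUBIC)
b=cv2.resize(st_(S['color'][245:300,372:420]),None,fx=8,fy=8,interpolation=cv2.INTER_CUBIC)
o=np.zeros((560,800),np.uint8);o[:540,:396]=a;o[:440,400:784]=b;cv2.imwrite('pics/c1.png',o)
E
```

```text
yaw,slope [ 9.97078728 27.76530474] centre [ 0.55048667 -0.25352446  0.09684863]
[[-0.2  0.4]
 [ 0.3  0. ]
 [ 0.3  0.3]
 [-0.4  0.3]
 [-0.  -0.4]] [[-0.3 -0. ]
 [ 0.4  0.1]
 [-0.4  0.4]]
top only [ 0.55536991 -0.25273249] [10.02276652 27.9394951 ]
beetle top [0.54956688 0.31131979 0.013     ]
scene [0.54929721 0.31269331 0.013     ]
7.7582956469882935
6.129657261952101
6.692621276908096
```

View pics/c1.png

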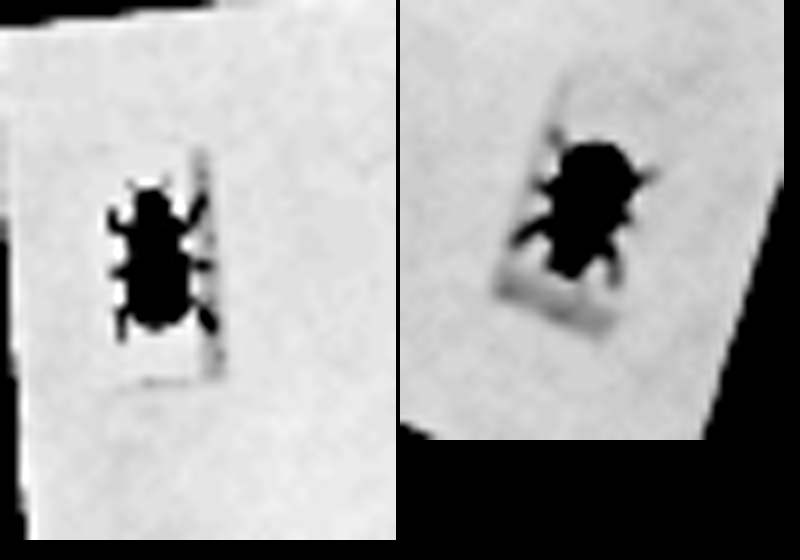

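The contrast view shows the block's side walls: in top crop the -y wall band (200–220, 150–380) and rear edge at row 383; in the scene crop the far end wall from (497,297) to (605,342).

Run:
```python
from h import *
t=lambda u,v:np.array([u/9+122-.45,v/9+170-.45]);s=lambda u,v:np.array([(u-400)/8+372-.45,v/8+245-.45])
print('T -x-y bottom',ray(T,t(224,381),0),' -x edge mid',ray(T,t(150,384),.0),' -y bottom upper',ray(T,t(209,150),0),' -y top hi/lo',ray(T,t(193,150),.026),ray(T,t(204,375),.026))
print('S +x-y bot',ray(S,s(496,298),0),'+x+y bot',ray(S,s(606,343),0),'+x-y top',ray(S,s(495,268),.026),'+x+y top',ray(S,s(617,308),.026))
for yaw in(5,7,9):
  R=Ro.from_euler('z',yaw,degrees=True).as_matrix();c=np.array([.550,.312,0])
  for n,q in(('-x-y',(-40,-19,0)),('+x-y',(40,-19,0)),('+x+y',(40,19,0)),('+x-yT',(40,-19,26))):print(yaw,n,c+R@np.array(q)/1e3)
```

```text
T -x-y bottom [0.50972618 0.29041102 0.        ]  -x edge mid [0.50856374 0.31585774 0.        ]  -y bottom upper [0.58941792 0.29889339 0.        ]  -y top hi/lo [0.58620564 0.29568227 0.026     ] [0.51037979 0.28878322 0.026     ]
S +x-y bot [0.58716188 0.30021159 0.        ] +x+y bot [0.58249355 0.33498796 0.        ] +x-y top [0.59125716 0.29502259 0.026     ] +x+y top [0.58327902 0.33160236 0.026     ]
5 -x-y [0.51180817 0.28958607 0.        ]
5 +x-y [0.59150375 0.29655853 0.        ]
5 +x+y [0.58819183 0.33441393 0.        ]
5 +x-yT [0.59150375 0.29655853 0.026     ]
7 -x-y [0.51261367 0.28826685 0.        ]
7 +x-y [0.59201736 0.2980164  0.        ]
7 +x+y [0.58738633 0.33573315 0.        ]
7 +x-yT [0.59201736 0.2980164  0.026     ]
9 -x-y [0.51346472 0.28697654 0.        ]
9 +x-y [0.59247979 0.2994913  0.        ]
9 +x+y [0.58653528 0.33702346 0.        ]
9 +x-yT [0.59247979 0.2994913  0.026     ]
```

```bash
cat >> h.py <<'E'
def frame_down(yaw,tilt=0):   # tool y at world yaw+90deg, z = -(normal of face with slope tilt)
    return Ro.from_euler('ZY',[yaw,-tilt],degrees=True)*Ro.from_euler('y',180,degrees=True)
def plan(pos,rot,n,turn=True):
    """rows (shift then turn, shift in axes at row start), from the measured pose"""
    from bench import r
    o=r.get_obs();p=np.array(o['tool_pos']);R=Ro.from_quat(o['tool_rot'])
    dv=(R.inv()*rot).as_rotvec()/n;dp=(np.array(pos)-p)/n
    print('t',round(o['time_s'],2),'pos',p.round(4),'F',np.round(o['force'],1),'M',np.round(o['ft_torque'],2),'w',round(o['gripper_width'],4),'g',round(o['grasp_force'],1))
    for i in range(n):
        print([np.round(R.inv().apply(dp)*1e3,1).tolist(),np.round(np.degrees(dv),2).tolist()]);R=R*Ro.from_rotvec(dv)
E
python3 -c "
from h import *
plan([.548,.312,.12],frame_down(6.5),10)"
```

```text
t 0.1 pos [0.2691 0.6723 0.2008] F [ 0.3 -0.   1.3] M [0.05 0.01 0.01] w 0.0855 g 0.0
[[-39.3, -23.1, 8.1], [-0.01, -0.0, -2.83]]
[[-38.1, -25.0, 8.1], [-0.01, -0.0, -2.83]]
[[-36.8, -26.8, 8.1], [-0.01, -0.0, -2.83]]
[[-35.4, -28.6, 8.1], [-0.01, -0.0, -2.83]]
[[-34.0, -30.3, 8.1], [-0.01, -0.0, -2.83]]
[[-32.4, -32.0, 8.1], [-0.01, -0.0, -2.83]]
[[-30.8, -33.6, 8.1], [-0.01, -0.0, -2.83]]
[[-29.1, -35.0, 8.1], [-0.01, -0.0, -2.83]]
[[-27.4, -36.4, 8.1], [-0.01, -0.0, -2.83]]
[[-25.5, -37.7, 8.1], [-0.01, -0.0, -2.83]]
```

```bash
python3 -m crank '[[0,[-39,-23,4],[0,0,-2.8]],[0,[-38,-25,6],[0,0,-2.8]],[0,[-37,-27,8],[0,0,-2.8]],[0,[-35,-29,8],[0,0,-2.8]],[0,[-34,-30,8],[0,0,-2.8]]]'
python3 -m crank '[[0,[-32,-32,8],[0,0,-2.8]],[0,[-31,-34,8],[0,0,-2.8]],[0,[-29,-35,8],[0,0,-2.8]],[0.2,[-27,-36,8],[0,0,-2.8]],[0.2,[-25,-38,8],[0,0,-2.8]]]'
python3 -m crank '[[0.3,[0,0,0],[0,0,0]],[0.3,[0,0,0],[0,0,0]]]'
python3 -c "
from h import *
plan([.548,.312,.003],frame_down(6.5),4)"
```

```text
time_s: 0.72
tool_pos: [0.4086, 0.4913, 0.1672]
tool_rot: [0.067, 0.998, -0.0, -0.0]
force: [0.3, -0.4, 0.0]
gripper_width: 0.0857
grasp_force: 0.0
time_s: 1.35
tool_pos: [0.5461, 0.3106, 0.1272]
tool_rot: [-0.055, 0.998, -0.0, -0.0]
force: [0.2, -0.2, -0.8]
gripper_width: 0.0683
grasp_force: 0.0
time_s: 1.6
tool_pos: [0.5451, 0.3123, 0.1275]
tool_rot: [-0.054, 0.999, 0.0, -0.0]
force: [-0.9, 0.9, 0.5]
gripper_width: 0.0599
grasp_force: 0.0
t 1.6 pos [0.5451 0.3123 0.1275] F [-0.9  0.9  0.5] M [ 0.03  0.04 -0.03] w 0.0599 g 0.0
[[-0.8, -0.2, 31.1], [0.01, -0.01, -0.09]]
[[-0.7, -0.2, 31.1], [0.01, -0.01, -0.09]]
[[-0.7, -0.2, 31.1], [0.01, -0.01, -0.09]]
[[-0.7, -0.2, 31.1], [0.01, -0.01, -0.09]]
```

```bash
python3 -m crank '[[0.3,[-0.8,0,31],[0,0,0]],[0.3,[-0.7,0,31],[0,0,0]],[0.3,[-0.7,0,30],[0,0,0]],[0.3,[-0.8,-0.5,18],[0,0,0]],[0.3,[0,0,0],[0,0,0]]]'
python3 - <<'E'
from h import *
from bench import r
plan([.548,.312,.004],frame_down(6.5),1)
z=lambda a,k:cv2.resize(a,None,fx=k,fy=k,interpolation=cv2.INTER_CUBIC)
t=r.capture('top')['color'];s=r.capture('scene')['color']
o=np.zeros((480,800,3),np.uint8);o[:480,:400]=z(t[155:235,110:177],6)[:480,:400];o[:480,402:798]=z(s[220:300,360:426],6)[:480,:396]
cv2.imwrite('pics/g1.png',o[...,::-1])
E
```

```text
time_s: 2.22
tool_pos: [0.5471, 0.3125, 0.0167]
tool_rot: [-0.055, 0.998, -0.0, -0.001]
force: [-0.2, 0.6, 0.7]
gripper_width: 0.0597
grasp_force: 0.0
t 2.23 pos [0.5471 0.3125 0.0167] F [-0.2  0.6  0.7] M [-0.01 -0.03 -0.02] w 0.0597 g 0.0
[[-0.9, -0.6, 12.7], [-0.03, -0.14, -0.22]]
```

View pics/g1.png

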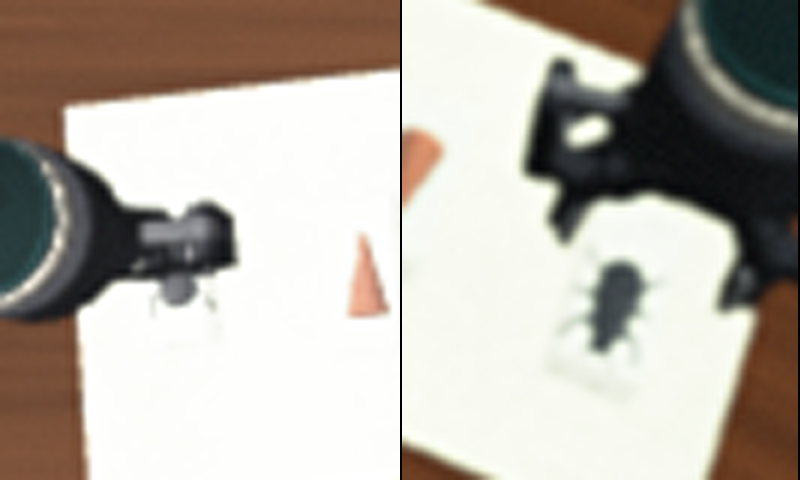

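The fingers straddle the beetle block: in the right crop the tips are at about (570,230) and (735,295), with the beetle between. Next: go down and grip.

```bash
python3 -m crank '[[0.3,[-1,-0.5,13],[0,0,0]],[0.3,[0,0,0],[0,0,0]],[0.7,[0,0,0],[0,0,0]],[0.7,[0,0,0],[0,0,0]],[0.7,[0,0,0],[0,0,0]]]' 50
python3 -m crank '[[0.75,[0,0,0],[0,0,0]],[0.75,[0,0,0],[0,0,0]],[0.75,[0,0,0],[0,0,0]]]' 50
```

```text
time_s: 2.95
tool_pos: [0.5497, 0.3115, 0.005]
tool_rot: [-0.054, 0.999, 0.0, 0.0]
force: [1.5, 0.2, 0.2]
gripper_width: 0.0257
grasp_force: 0.0
time_s: 3.32
tool_pos: [0.5496, 0.3114, 0.0048]
tool_rot: [-0.054, 0.999, 0.0, 0.0]
force: [-0.3, -0.2, -0.9]
gripper_width: 0.0212
grasp_force: 0.0
```

Nothing is between the pads (21 mm, 0 N), so I'll check the picture before moving.

Run:
```python
from h import *
from bench import r
z=lambda a,k:cv2.resize(a,None,fx=k,fy=k,interpolation=cv2.INTER_CUBIC)
t=r.capture('top')['color'];s=r.capture('scene')['color']
print('tcp px',proj(T,[.5496,.3114,.005]),proj(S,[.5496,.3114,.005]), (proj(T,[.5496,.3114,.005])-[110,155])*6,(proj(S,[.5496,.3114,.005])-[360,220])*6+[402,0])
o=np.zeros((480,800,3),np.uint8);o[:480,:400]=z(t[155:235,110:177],6)[:480,:400];o[:480,402:798]=z(s[220:300,360:426],6)[:480,:396]
cv2.imwrite('pics/g2.png',o[...,::-1])
```

```text
tcp px [[139.67560838 198.82013833]] [[394.10999469 271.41819866]] [[178.05365028 262.92082997]] [[606.65996817 308.50919196]]
```

View pics/g2.png

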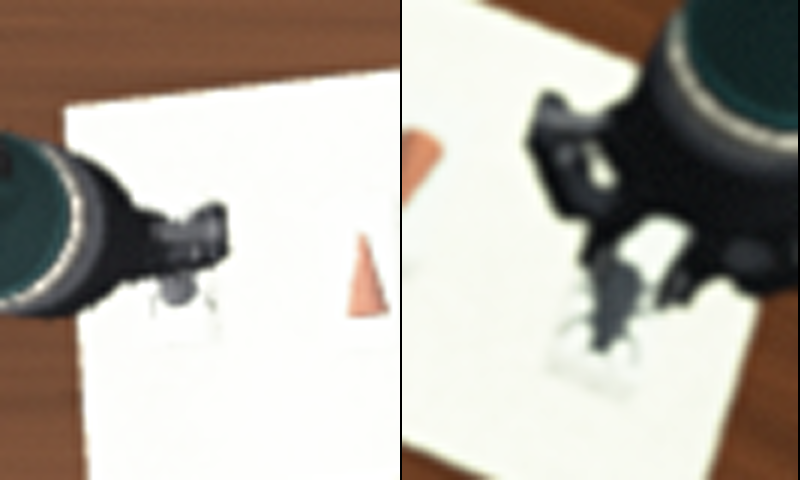

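The fingers appear to hover just above the block: the tips show near (590,262) and (672,300), while the pose reading projects to (607,308). I'll open and step down gently, watching the force.

```bash
python3 -m crank '[[0.3,[0,0,0],[0,0,0]],[0.3,[0,0,0],[0,0,0]],[0.3,[0,0,0],[0,0,0]],[0.3,[0,0,0],[0,0,0]]]'
python3 -m crank '[[0.3,[0,0,2],[0,0,0]],[0.3,[0,0,0],[0,0,0]]]'
python3 -m crank '[[0.3,[0,0,2],[0,0,0]],[0.3,[0,0,0],[0,0,0]]]'
python3 - <<'E'
from h import *
from bench import r
s=r.capture('scene')['color']
z=cv2.resize(s[235:295,375:435],None,fx=10,fy=10,interpolation=cv2.INTER_CUBIC)
o=r.get_obs();p=np.array(o['tool_pos'])
R=Ro.from_quat(o['tool_rot'])
for dz in(0,.01,.02,.03):
  for dy in(-.030,.030):
    q=(proj(S,p+R.apply([0,dy,0])+[0,0,dz])[0]-[375,235])*10;cv2.circle(z,tuple(map(int,q)),4,(255,int(dz*8000),0),1)
cv2.imwrite('pics/g3.png',z[...,::-1])
E
```

```text
time_s: 3.92
tool_pos: [0.5496, 0.3114, 0.0048]
tool_rot: [-0.054, 0.999, 0.0, 0.0]
force: [-0.3, -0.2, 0.4]
gripper_width: 0.0593
grasp_force: 0.0
time_s: 4.18
tool_pos: [0.5495, 0.3113, 0.0026]
tool_rot: [-0.054, 0.999, -0.0, -0.0]
force: [-0.1, 0.1, -0.5]
gripper_width: 0.0598
grasp_force: 0.0
time_s: 4.42
tool_pos: [0.5495, 0.3113, 0.0006]
tool_rot: [-0.054, 0.999, -0.0, -0.0]
force: [-1.1, -0.0, -0.3]
gripper_width: 0.0598
grasp_force: 0.0
```

View pics/g3.png

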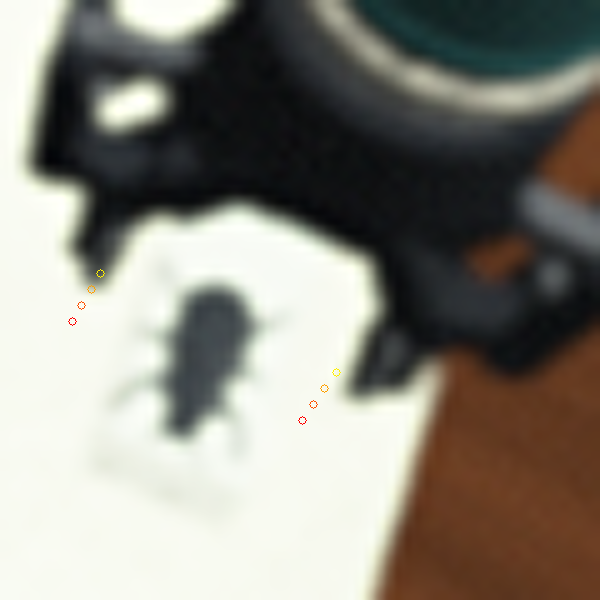

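The tips, at about (95,285) and (370,390), sit roughly 20 mm above the reported TCP. I'll keep descending gently and watch the force.

```bash
for i in 1 ; do python3 -m crank '[[0.3,[0,0,2],[0,0,0]],[0.3,[0,0,0],[0,0,0]]]'
python3 -m crank '[[0.3,[0,0,2],[0,0,0]],[0.3,[0,0,0],[0,0,0]]]'
python3 -m crank '[[0.5,[0,0,0],[0,0,0]],[0.6,[0,0,0],[0,0,0]],[0.6,[0,0,0],[0,0,0]],[0.6,[0,0,0],[0,0,0]]]' 30; done
```

```text
time_s: 4.72
tool_pos: [0.5495, 0.3113, -0.0014]
tool_rot: [-0.054, 0.999, -0.0, -0.0]
force: [-0.3, -0.3, 0.8]
gripper_width: 0.0597
grasp_force: 0.0
time_s: 4.97
tool_pos: [0.5495, 0.3113, -0.0034]
tool_rot: [-0.054, 0.999, -0.0, -0.0]
force: [-0.4, -0.5, 0.6]
gripper_width: 0.0599
grasp_force: 0.0
time_s: 5.48
tool_pos: [0.5496, 0.3114, -0.0032]
tool_rot: [-0.054, 0.999, -0.0, 0.0]
force: [-0.4, 0.0, 0.5]
gripper_width: 0.0341
grasp_force: 0.0
```

```bash
for i in 1; do
python3 -m crank '[[0.6,[0,0,1],[0,0,0]],[0.6,[0,0,0],[0,0,0]]]'|sed -n '2p;4p'
python3 -m crank '[[0.6,[0,0,1],[0,0,0]],[0.6,[0,0,0],[0,0,0]]]'|sed -n '2p;4p'
python3 -m crank '[[0.6,[0,0,1],[0,0,0]],[0.6,[0,0,0],[0,0,0]]]'|sed -n '2p;4p'
python3 -m crank '[[0.6,[0,0,1],[0,0,0]],[0.6,[0,0,0],[0,0,0]]]'|sed -n '2p;4,5p'; done
```

```text
tool_pos: [0.5497, 0.3114, -0.0042]
force: [-0.2, -0.2, 0.3]
tool_pos: [0.5497, 0.3115, -0.0043]
force: [-1.6, -1.2, 7.0]
tool_pos: [0.5497, 0.3114, -0.0044]
force: [-3.2, -1.4, 12.5]
tool_pos: [0.5498, 0.3115, -0.0044]
force: [-3.9, -2.6, 19.8]
gripper_width: 0.0343
```

Contact at reported z = −0.0043 with a 34 mm gap means the tips rest on the block's top (z = 0.026), so the tips sit about 30 mm above the reported TCP. I'll lift, open, and go down in checked steps.

```bash
python3 -m crank '[[0.6,[0,0,-6],[0,0,0]],[0.25,[0,0,0],[0,0,0]],[0.25,[0,0,0],[0,0,0]],[0.25,[0,0,0],[0,0,0]],[0.25,[0,0,0],[0,0,0]]]'|sed -n '2p;4,5p'
python3 -m crank '[[0.25,[0,0,2.5],[0,0,0]],[0.25,[0,0,2.5],[0,0,0]],[0.25,[0,0,0],[0,0,0]]]'|sed -n '2p;4,5p'
python3 -m crank '[[0.25,[0,0,2],[0,0,0]],[0.25,[0,0,0],[0,0,0]]]'|sed -n '2p;4p'
python3 -m crank '[[0.25,[0,0,2],[0,0,0]],[0.25,[0,0,0],[0,0,0]]]'|sed -n '2p;4p'
python3 -m crank '[[0.25,[0,0,2],[0,0,0]],[0.25,[0,0,0],[0,0,0]]]'|sed -n '2p;4p'
```

```text
tool_pos: [0.5494, 0.3113, -0.0016]
force: [-0.2, 1.0, 1.1]
gripper_width: 0.0638
tool_pos: [0.5494, 0.3112, -0.0065]
force: [-0.1, -0.0, -0.5]
gripper_width: 0.0639
tool_pos: [0.5495, 0.3113, -0.0083]
force: [-0.3, 0.4, 0.7]
tool_pos: [0.5495, 0.3113, -0.0103]
force: [-1.7, 0.4, -0.4]
tool_pos: [0.5495, 0.3113, -0.0124]
force: [0.4, -0.1, -0.7]
```

```bash
python3 -m crank '[[0.25,[0,0,2],[0,0,0]],[0.25,[0,0,1],[0,0,0]],[0.25,[0,0,0],[0,0,0]]]'|sed -n '2p;4p'
python3 -m crank '[[0.25,[0,0,2],[0,0,0]],[0.25,[0,0,1],[0,0,0]],[0.25,[0,0,0],[0,0,0]]]'|sed -n '2p;4p'
python3 -m crank '[[0.25,[0,0,2],[0,0,0]],[0.25,[0,0,1],[0,0,0]],[0.25,[0,0,0],[0,0,0]]]'|sed -n '2p;4p'
python3 -m crank '[[0.5,[0,0,0],[0,0,0]],[0.65,[0,0,0],[0,0,0]],[0.65,[0,0,0],[0,0,0]],[0.65,[0,0,0],[0,0,0]]]' 40|sed -n '1,2p;4,6p'
```

```text
tool_pos: [0.5495, 0.3114, -0.0153]
force: [-0.3, 0.0, -0.1]
tool_pos: [0.5495, 0.3114, -0.0183]
force: [-0.2, -0.2, -0.4]
tool_pos: [0.5496, 0.3114, -0.0213]
force: [-0.5, 0.5, 0.8]
time_s: 9.85
tool_pos: [0.5499, 0.3116, -0.021]
force: [0.6, -0.1, 2.3]
gripper_width: 0.0375
grasp_force: 42.0
```

Gripped: 37.5 mm wide, 42 N. Now I'll lift it and plan the transfer.

```bash
python3 -m crank '[[0.65,[0,0,-8],[0,0,0]],[0.65,[0,0,-25],[0,0,0]],[0.65,[0,0,-50],[0,0,0]],[0.65,[0,0,-50],[0,0,0]],[0.65,[0,0,-25],[0,0,0]]]' 60
cat >> h.py <<'E'
C=np.array([.5505,-.2535,.0968]);YAW,SL=10.,27.8
RS=Ro.from_euler('ZY',[YAW,-SL],degrees=True);N=RS.apply([0,0,1]);O=np.array([.002,0,-.034])
def target(h,o=O): # tool pos with block underside h above face
    return C+N*(.013+h)-frame_down(YAW,SL).apply(o)
E
python3 -c "
from h import *
plan(target(.07),frame_down(YAW,SL),15)"
```

```text
time_s: 10.48
tool_pos: [0.5506, 0.3119, 0.14]
tool_rot: [-0.054, 0.999, 0.001, 0.002]
force: [-0.7, 0.3, -1.9]
gripper_width: 0.0366
grasp_force: 61.2
t 10.47 pos [0.5506 0.3119 0.14  ] F [-0.7  0.3 -1.9] M [ 0.01 -0.03 -0.01] w 0.0366 g 61.2
[[5.5, -37.6, -0.2], [-0.06, -1.84, -0.25]]
[[5.6, -37.5, -0.4], [-0.06, -1.84, -0.25]]
[[5.8, -37.5, -0.6], [-0.06, -1.84, -0.25]]
[[5.9, -37.5, -0.8], [-0.06, -1.84, -0.25]]
[[6.0, -37.5, -1.0], [-0.06, -1.84, -0.25]]
[[6.2, -37.4, -1.3], [-0.06, -1.84, -0.25]]
[[6.3, -37.4, -1.5], [-0.06, -1.84, -0.25]]
[[6.4, -37.4, -1.7], [-0.06, -1.84, -0.25]]
[[6.5, -37.4, -2.0], [-0.06, -1.84, -0.25]]
[[6.6, -37.3, -2.2], [-0.06, -1.84, -0.25]]
[[6.7, -37.3, -2.5], [-0.06, -1.84, -0.25]]
[[6.8, -37.3, -2.7], [-0.06, -1.84, -0.25]]
[[6.8, -37.2, -3.0], [-0.06, -1.84, -0.25]]
[[6.9, -37.2, -3.3], [-0.06, -1.84, -0.25]]
[[7.0, -37.2, -3.5], [-0.06, -1.84, -0.25]]
```

```bash
python3 -m crank '[[0.65,[5.5,-30,-3],[0,-1.8,-0.2]],[0.65,[5.6,-38,-3],[0,-1.8,-0.2]],[0.65,[5.8,-38,-3],[0,-1.8,-0.3]],[0.65,[5.9,-38,-1],[0,-1.8,-0.3]],[0.65,[6,-38,-1],[0,-1.8,-0.3]]]'|sed -n 2p
python3 -m crank '[[0.65,[6,-38,-1],[0,-1.8,-0.2]],[0.65,[6,-38,-1],[0,-1.8,-0.2]],[0.65,[6,-38,-2],[0,-1.8,-0.3]],[0.65,[6,-38,-2],[0,-1.8,-0.3]],[0.65,[7,-38,-2],[0,-1.8,-0.3]]]'|sed -n 2p
python3 -m crank '[[0.65,[7,-38,-2],[0,-1.8,-0.2]],[0.65,[7,-38,-2],[0,-1.8,-0.2]],[0.65,[7,-38,-3],[0,-1.8,-0.3]],[0.65,[7,-34,-3],[0,-1.8,-0.3]],[0.65,[7,-25,-3],[0,-1.8,-0.3]]]'
python3 -m crank '[[0.65,[0,0,0],[0,0,0]],[0.65,[0,0,0],[0,0,0]]]' |sed -n 2p
python3 - <<'E'
from h import *
from bench import r
plan(target(.07),frame_down(YAW,SL),2)
plan(target(.02),frame_down(YAW,SL),1)
t=r.capture('top');s=r.capture('scene');np.savez('top1.npz',**t);np.savez('scene1.npz',**s)
z=lambda a,k:cv2.resize(a,None,fx=k,fy=k,interpolation=cv2.INTER_CUBIC)
o=np.zeros((600,800,3),np.uint8);a=z(t['color'][150:236,290:370],5);o[:a.shape[0],:400]=a;a=z(s['color'][105:205,165:245],5);o[:500,400:800]=a
cv2.imwrite('pics/p1.png',o[...,::-1])
E
```

```text
tool_pos: [0.5411, 0.1258, 0.1463]
tool_pos: [0.5356, -0.0665, 0.1479]
time_s: 12.35
tool_pos: [0.526, -0.2443, 0.1487]
tool_rot: [-0.085, 0.969, 0.012, 0.233]
force: [0.3, -0.1, -1.2]
gripper_width: 0.0363
grasp_force: 61.2
tool_pos: [0.5264, -0.2414, 0.1486]
t 12.6 pos [ 0.5264 -0.2414  0.1486] F [ 0.6  1.1 -0.4] M [-0.02  0.56  0.06] w 0.0365 g 61.2
[[1.5, -8.0, 3.6], [-0.41, -0.43, 0.19]]
[[1.5, -8.0, 3.5], [-0.41, -0.43, 0.19]]
t 12.6 pos [ 0.5264 -0.2414  0.1486] F [ 0.6  1.1 -0.4] M [-0.02  0.56  0.06] w 0.0365 g 61.2
[[2.2, -15.3, 57.1], [-0.82, -0.86, 0.39]]
```

View pics/p1.png

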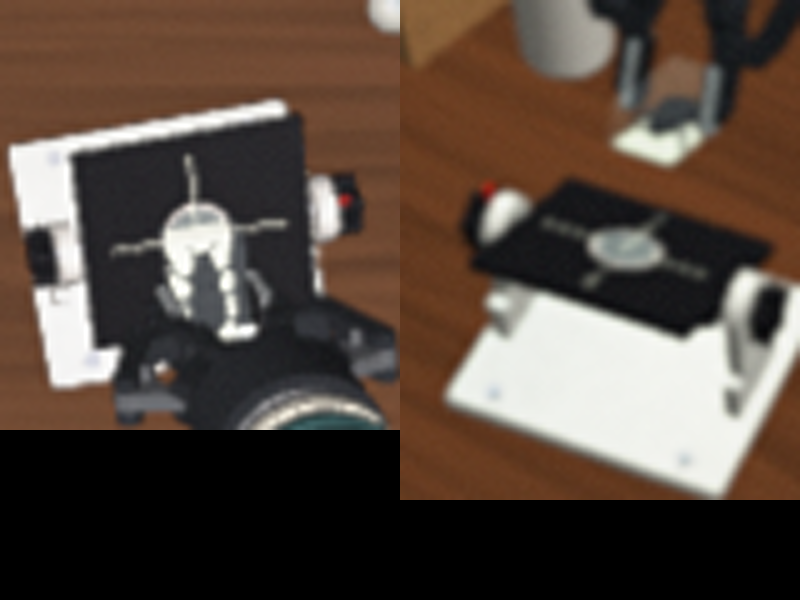

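The block is in the grip, roughly parallel to the stage. Top crop: card from about (203,240) to (240,330), beetle centre ≈ (211,289). Scene crop: beetle ≈ (673,114), card's lower corner ≈ (668,163). Now I'll triangulate.

Run:
```python
from h import *
from bench import r
o=r.get_obs();p=np.array(o['tool_pos']);R=Ro.from_quat(o['tool_rot'])
bt=np.array([211,289])/5+[290,150]-.4;bs=(np.array([673,114])-[400,0])/5+[165,105]-.4
X=least_squares(lambda x:np.r_[proj(T,x)[0]-bt,proj(S,x)[0]-bs],[.55,-.25,.15]);print('X',X.x,'res',X.fun)
E=p+R.apply(O);print('expected',E,'diff in tool frame mm',R.inv().apply(X.x-p)*1e3)
print('X in stage frame mm',RS.inv().apply(X.x-C)*1e3,' expected',RS.inv().apply(E-C)*1e3)
B=R*Ro.from_euler('y',180,degrees=True)
for nm,c0 in(('tri',X.x),('exp',E)):
  for sgn in[(1,1,-1),(1,-1,-1),(-1,1,-1),(-1,-1,-1),(1,1,1),(1,-1,1)]:
    w=c0+B.apply(np.array(sgn)*[.04,.019,.013]);print(nm,sgn,((proj(T,w)[0]-[290,150]+.4)*5).round(),((proj(S,w)[0]-[165,105]+.4)*5+[400,0]).round())
```

```text
X [ 0.51349108 -0.24284239  0.18080731] res [-0.7804244   0.41769979 -0.89600743 -0.16485422]
expected [ 0.51007058 -0.24291897  0.17826211] diff in tool frame mm [ -2.16349071  -0.5659538  -34.72717096]
X in stage frame mm [ 8.57692803 16.92222907 90.44637435]  expected [ 4.39837345 17.44077088 89.7721843 ]
tri (1, 1, -1) [157. 217.] [667. 173.]
tri (1, -1, -1) [230. 204.] [600. 150.]
tri (-1, 1, -1) [173. 356.] [727. 122.]
tri (-1, -1, -1) [244. 344.] [663. 101.]
tri (1, 1, 1) [168. 235.] [674. 126.]
tri (1, -1, 1) [244. 222.] [606. 104.]
exp (1, 1, -1) [156. 224.] [671. 171.]
exp (1, -1, -1) [230. 211.] [604. 149.]
exp (-1, 1, -1) [172. 363.] [731. 121.]
exp (-1, -1, -1) [243. 351.] [667. 100.]
exp (1, 1, 1) [168. 242.] [678. 125.]
exp (1, -1, 1) [243. 229.] [610. 103.]
```

```bash
sed -i 's/O=np.array(\[.002,0,-.034\])/O=np.array([0,0,-.0345])/' h.py; python3 -m crank '[[0.65,[1,-8,15],[-0.4,-0.4,0.2]],[0.65,[1,-8,15],[-0.4,-0.4,0.2]],[0.65,[0,0,15],[0,0,0]],[0.65,[0,0,0],[0,0,0]]]'|sed -n 2,4p
python3 -c "
from h import *
plan(target(.008),frame_down(YAW,SL),2)"
```

```text
tool_pos: [0.5452, -0.2556, 0.1134]
tool_rot: [-0.086, 0.968, 0.022, 0.237]
force: [0.1, 0.2, 0.2]
t 13.2 pos [ 0.5452 -0.2556  0.1134] F [0.1 0.2 0.2] M [-0.07  0.58 -0.01] w 0.0362 g 61.2
[[1.3, 0.5, 15.4], [0.1, -0.15, 0.03]]
[[1.4, 0.5, 15.4], [0.1, -0.15, 0.03]]
```

```bash
python3 -m crank '[[0.65,[1.4,0.5,14],[0.1,-0.2,0]],[0.65,[1.4,0.5,10],[0.1,-0.2,0]],[0.65,[0,0,4],[0,0,0]],[0.65,[0,0,0],[0,0,0]]]'|sed -n 2,4p
python3 -c "
from h import *
plan(target(.0),frame_down(YAW,SL),1)"
```

```text
tool_pos: [0.5503, -0.2543, 0.0969]
tool_rot: [-0.085, 0.968, 0.021, 0.237]
force: [-0.6, -0.1, -0.2]
t 13.7 pos [ 0.5503 -0.2543  0.0969] F [-0.6 -0.1 -0.2] M [-0.1   0.53  0.01] w 0.0366 g 61.2
[[-0.4, 0.8, 21.7], [-0.0, -0.31, 0.02]]
```

```bash
python3 -m crank '[[0.65,[0,0,4],[0,0,0]],[0.65,[0,0.5,4],[0,-0.2,0]],[0.65,[0,0,0],[0,0,0]]]'|sed -n 2,4p
python3 -c "
from h import *
plan(target(.0),frame_down(YAW,SL),1)
from bench import r
print(np.round(r.get_obs()['q'],2))"
```

```text
tool_pos: [0.5537, -0.2535, 0.09]
tool_rot: [-0.085, 0.967, 0.021, 0.238]
force: [0.1, -0.4, -0.4]
t 14.07 pos [ 0.5537 -0.2535  0.09  ] F [ 0.1 -0.4 -0.4] M [-0.09  0.52 -0.01] w 0.0363 g 61.2
[[-0.4, 0.6, 14.0], [-0.04, -0.11, 0.03]]
[ 1.02  0.64 -0.68  2.22  1.47  0.08  0.81]
```

```bash
python3 -m crank '[[0.65,[0,0.5,4],[0,0,0]],[0.65,[0,0,4],[0,0,0]],[0.65,[0,0,0],[0,0,0]]]'|sed -n 2,4p
python3 -c "
from h import *
plan(target(.0),frame_down(YAW,SL),1)
from bench import r
print(np.round(r.get_obs()['q'],3))"
```

```text
tool_pos: [0.5573, -0.2526, 0.083]
tool_rot: [-0.084, 0.967, 0.021, 0.239]
force: [-0.3, -0.5, -1.2]
t 14.45 pos [ 0.5573 -0.2526  0.083 ] F [-0.3 -0.5 -1.2] M [-0.12  0.55  0.03] w 0.0367 g 61.2
[[-0.4, 0.3, 6.1], [-0.03, -0.1, -0.02]]
[ 1.031  0.663 -0.705  2.217  1.612  0.108  0.676]
```

```bash
python3 -m crank '[[0.65,[-0.4,0.3,2],[0,0,0]],[0.65,[0,0,1],[0,0,0]],[0.65,[0,0,0],[0,0,0]]]'|sed -n '2p;4p'
python3 -m crank '[[0.65,[0,0,1],[0,0,0]],[0.65,[0,0,0],[0,0,0]]]'|sed -n '2p;4p'
python3 -m crank '[[0.65,[0,0,1],[0,0,0]],[0.65,[0,0,0],[0,0,0]]]'|sed -n '2p;4p'
python3 -c "
from h import *
plan(target(.0),frame_down(YAW,SL),1)"
```

```text
tool_pos: [0.5589, -0.252, 0.0805]
force: [-0.7, 0.0, -1.2]
tool_pos: [0.5594, -0.252, 0.0797]
force: [-0.8, -1.1, 0.7]
tool_pos: [0.5598, -0.252, 0.0794]
force: [-4.0, -1.1, 8.7]
t 15.32 pos [ 0.5598 -0.252   0.0794] F [-4.  -1.1  8.7] M [-0.03  0.9   0.06] w 0.0366 g 62.6
[[0.2, 0.1, 1.7], [-0.1, -0.07, 0.0]]
```

Contact: 9.6 N along the normal. The moment change (+0.35 N·m about y) puts it at the lower end, so I'll flatten the tilt slightly and feel again.

```bash
cat > m.py <<'E'
from h import *
from bench import r
o=r.get_obs();R=Ro.from_quat(o['tool_rot']);f=RS.inv().apply(o['force']);m=RS.inv().apply(np.array(o['ft_torque'])-[-.1,.54,.01])
print('F stage',f.round(1),'M',m.round(2),'contact x,y mm',np.round([-m[1]/f[2]*1e3,m[0]/f[2]*1e3],0),'slope',np.degrees(np.arcsin(R.apply([0,0,1])[0]/np.cos(0)/np.cos(np.radians(10)))).round(2),'pos',np.round(o['tool_pos'],4),round(o['time_s'],1))
E
python3 m.py; python3 -m crank '[[0.65,[0,0,0],[0,0.5,0]],[0.65,[0,0,0],[0,0,0]]]'>/dev/null; python3 m.py
python3 -m crank '[[0.65,[0,0,0.7],[0,0,0]],[0.65,[0,0,0],[0,0,0]]]'>/dev/null; python3 m.py
```

```text
F stage [ 0.4 -0.4  9.6] M [ 0.14  0.34 -0.01] contact x,y mm [-35.  14.] slope 27.75 pos [ 0.5598 -0.252   0.0794] 15.3
F stage [-0.4  0.3  6.9] M [ 0.09  0.19 -0.01] contact x,y mm [-28.  13.] slope 27.23 pos [ 0.5598 -0.2519  0.0792] 15.6
F stage [ 0.6 -0.7 14.6] M [0.26 0.43 0.01] contact x,y mm [-29.  18.] slope 27.27 pos [ 0.5601 -0.2519  0.0789] 15.8
```

```bash
python3 -m crank '[[0.65,[0,0,0],[-0.5,0.6,0]],[0.65,[0,0,0],[0,0,0]]]'>/dev/null; python3 m.py
python3 -m crank '[[0.65,[0,0,0.5],[0,0,0]],[0.65,[0,0,0],[0,0,0]]]'>/dev/null; python3 m.py
```

```text
F stage [ 0.2  1.2 10.3] M [0.12 0.37 0.03] contact x,y mm [-36.  12.] slope 26.53 pos [ 0.56   -0.2518  0.0786] 16.1
F stage [ 0.5  1.7 14.9] M [ 0.2   0.44 -0.08] contact x,y mm [-30.  14.] slope 26.54 pos [ 0.5601 -0.2518  0.0785] 16.3
```

```bash
cat > m.py <<'E'
from h import *
from bench import r
L=.18;F=[];M=[]
for i in range(6):
    o=r.get_obs();R=Ro.from_quat(o['tool_rot']);F.append(RS.inv().apply(o['force']));M.append(RS.inv().apply(np.array(o['ft_torque'])-[-.1,.54,.01]))
    if i<5:r.capture('top')
f=np.mean(F,0);m=np.mean(M,0)
print('F',f.round(1),'M',m.round(2),'contact x,y',np.round([-(m[1]+L*f[0])/f[2]*1e3,(m[0]-L*f[1])/f[2]*1e3],0),'rot err deg',np.degrees((frame_down(YAW,SL).inv()*R).as_rotvec()).round(2),'pos',np.round(o['tool_pos'],4),round(o['time_s'],1))
E
python3 m.py
python3 -m crank '[[0.65,[0,0,0],[0.2,0.7,0]],[0.65,[0,0,0],[0,0,0]]]'>/dev/null; python3 m.py
python3 -m crank '[[0.65,[0,0,0],[0,0.7,0]],[0.65,[0,0,0],[0,0,0]]]'>/dev/null; python3 m.py
```

```text
F [ 0.4  1.3 15.1] M [ 0.14  0.46 -0.04] contact x,y [-35.  -6.] rot err deg [-0.38  1.18 -0.02] pos [ 0.5601 -0.2517  0.0785] 16.6
F [-0.7  1.  14. ] M [0.1  0.33 0.  ] contact x,y [-15.  -6.] rot err deg [-0.18  1.91 -0.03] pos [ 0.5597 -0.2519  0.0782] 17.1
F [-1.9  1.1 14.3] M [0.11 0.21 0.04] contact x,y [ 9. -6.] rot err deg [-0.18  2.65 -0.02] pos [ 0.5593 -0.252   0.078 ] 17.6
```

```bash
python3 -m crank '[[0.65,[0,0,0],[0.1,-0.3,0]],[0.65,[0,0,0],[0,0,0]]]'>/dev/null; python3 m.py
python3 - <<'E'
from h import *
from bench import r
o=r.get_obs();p=np.array(o['tool_pos']);R=Ro.from_quat(o['tool_rot']);E=p+R.apply(O)
s=np.radians(SL-2.4);c=C
print('block centre',E,'in stage mm',Ro.from_euler('ZY',[YAW,-SL+2.4],degrees=True).inv().apply(E-C)*1e3,np.round(o['q'],3))
B=R*Ro.from_euler('y',180,degrees=True)
t=r.capture('top');s=r.capture('scene')
z=lambda a,k:cv2.resize(a,None,fx=k,fy=k,interpolation=cv2.INTER_CUBIC)
A=z(t['color'][155:235,290:367],5);D=z(s['color'][125:215,165:245],5)
dr=lambda I,P,o:cv2.polylines(I,[np.int32((P-o+.4)*5)],True,(255,60,0),1)
corn=np.array([[1,1],[1,-1],[-1,-1],[-1,1]])
for zz in(-.013,):
  W=E+B.apply(np.c_[corn*[.04,.019],np.full(4,zz)]);dr(A,proj(T,W),[290,155]);dr(D,proj(S,W),[165,125])
o=np.zeros((450,790,3),np.uint8);o[:400,:385]=A;o[:450,390:790]=D
cv2.imwrite('pics/f1.png',o[...,::-1])
E
```

```text
F [-1.2  0.8 13.8] M [0.19 0.27 0.  ] contact x,y [-4.  4.] rot err deg [-0.08  2.33 -0.02] pos [ 0.5595 -0.252   0.0781] 18.1
block centre [ 0.54487796 -0.25457488  0.10924176] in stage mm [ 0.16667236 -0.08229433 13.69399533] [ 1.034  0.68  -0.74   2.193  1.335  0.17   0.944]
```

View pics/f1.png

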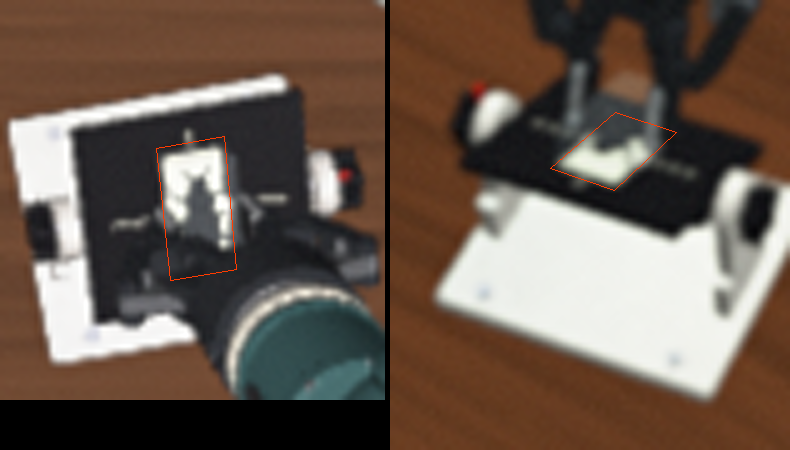

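The outlined footprint, centred near (196,208) in the top crop, sits on the stage cross at about (200,210). The card lies inside it with the beetle uppermost. The block is flush (contact centre −4, 4 mm) and pressed at about 14 N.

```bash
python3 -m crank '[[0.65,[0,0,0],[0,0,0]]]'; python3 -c "
from bench import r
print(r.sign_off())"
```

```text
time_s: 18.3
tool_pos: [0.5595, -0.252, 0.0781]
tool_rot: [-0.085, 0.972, 0.02, 0.22]
force: [-8.0, -0.2, 12.2]
gripper_width: 0.0367
grasp_force: 62.9
the job is handed in; nothing more can be done
None
```

The beetle block is gripped and held flush on the middle of the stage, beetle up and long side up the slope, pressed at about 14 N; I handed the job in at 18.3 s, and no result came back.

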